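# Clamp the square jar and unscrew its cap

## Robot

A 6-joint arm with a two-finger parallel gripper is mounted at the origin on the work surface. World frame = base frame: x ahead of the robot, y to its left, z up, the work surface at z = 0. Lengths are in mm, angles in rad, forces in N, time in s.
With the tool pointing down it reaches from about 300 to 850 mm from the base axis. Payload 5.4 kg.
Tool frame: the origin (TCP) lies at the very end of the fingers, on their centre line; the grasp point (between the pads) lies 19 mm behind it; z points along the fingers, y is the line along which they close (so a half turn about z gives the same grasp; the last joint's range is limited). The gripper opens to 85 mm and grips with 20 to 120 N. Pads are 22 mm wide; open, the fingers measure 114 mm over their backs; the gripper's body (76 mm by 85 mm) begins 54 mm behind the grasp point. The pads swing forward as they close: fully open they stand 13 mm farther back than shut.
Start: joints at [1.079, 0.158, 1.597, -0, 1.386, -0.21], TCP at [159.909, 552.3, 231.299] pointing down, gripper open.
Joint ranges: [-2.91, 2.91], [-0.94, 2.29], [0.18, 2.7], [-1.29, 4.43], [0.17, 2.64], [-3, 3]. Speed limits (rad/s): [2.57, 2.57, 3.14, 3.14, 3.14, 3.14].

## Interface

Orientations are given as a unit quaternion [x, y, z, w].
In Python, from cell import bot gives the robot as it stands. Calls block until the motion is done:
- bot.move_ptp(position, orientation): joint-space move of the TCP to a pose.
- bot.line_to(position, velocity=150, ori=None, threshold=None): straight line of the TCP; ori=None keeps the orientation; velocity is the mean speed in mm/s. With threshold (N) it stops when the force on the tool has changed by that much, and returns True; else False.
- bot.set_joints(angles): joint-space move.
- bot.command_gripper(opening, grasp_force=None): opening from 0.0 (shut) to 1.0 (fully open); grasp_force is the grip in N (None keeps the last); returns when the fingers have stopped.
- bot.wait(seconds).
- bot.solve_ik(position, orientation): joint angles nearest the present ones, or None.
- bot.snapshot(name): name is "side" or "top"; returns a dict with "img" (384x512x3 uint8, red, green, blue), "fov_y" (degrees; the focal length in pixels is half the picture's height over the tangent of half this angle, whatever the lens; pixels are square), "cx", "cy" (the principal point, pixels), "k1" (the pictures are not rectified: a ray, as slopes to the right and down, at radius r is drawn at 1 + k1 r^2 times it, then the intrinsics apply), "world_to_cam" (4x4, takes a point from world to camera coordinates). Camera axes: x right, y up, looking along -z (the intrinsics and any distortion apply to the point x, -y, -z); pixel columns grow to the right and rows downward; lengths in mm; the calibration is good to about 2 mm. A picture is of the moment at which its call begins. There is no depth.
A pose or a line that the arm cannot do raises bot.Unreachable and nothing moves.
- bot.sign_off(): hands the job in; it is judged then, once.
Readings, each from a call of its own:
- bot.current_time_s(): time.
- bot.current_q(): joint angles.
- bot.current_joint_vel(): joint speeds.
- bot.current_joint_efforts(): joint torques, N m.
- bot.current_tcp_pos(): TCP position.
- bot.current_eef_rot(): TCP orientation.
- bot.current_wrist_force(): force on the tool from outside, world axes, zero at the start.
- bot.current_moment(): the same for the moment, N m.
- bot.current_gripper_width(): opening from 0.0 (shut) to 1.0 (fully open).
- bot.current_grip_force(): force on a finger pad.
Only numpy, scipy, OpenCV 4.12 (cv2) and the standard library are available. Lean on these libraries where they do the work, as an engineer would, in place of code of your own. Each camera call takes 0.05 s, during which the arm holds its last target. There are 200 camera calls.

## Task

On the carver's bench, brace the square white jar by pushing the clamp's sliding jaw up snug against it, so that the jar is held between both jaws. Then unscrew the jar's tight metal cap (anticlockwise seen from above) only until its threads let go, while the jar stays down in the clamp and does not turn, and lift the cap straight up so that its lower edge is about 2 cm above the jar's mouth. Finish while still holding the cap there, level and still over the mouth; leave the other things on the bench where they are.

Things in the scene. Friction and masses are not known exactly. Their poses are not given: they have to be found in the camera images.
- clamp: Wooden bench clamp fixed to the bench. Origin: underside of its board, which spans x -170 to +190, y -55 to +55 mm, top at z = 18 mm. At +x a fixed dark jaw (x +30 to +70, y -42 to +42, up to z = 60 mm), its face at x = +30 mm. The sliding jaw closes from -x along +x. The jar stands on the board between the two jaws.
- jaw (a joint): Sliding jaw, m: 0 open, grows as it closes along the clamp's +x, end at 0.060. Gap between the jaw faces = 90 mm minus this, so the 52 mm jar is clamped at 0.038. About 11 N of friction; stays where it is left. Dark block 40 mm long, 84 wide, up to z = 60 mm of the clamp; a pale post stands at its rear (jaw_post).
- jaw_post (a point): Middle of the top of the pale post at the rear of the sliding jaw (moves with it): 24 mm thick along the clamp's x, 40 mm wide, top at z = 78 mm of the clamp. Its rear face (-x) is 12 mm behind this point and free from z = 20 mm up; the clamping face is 78 mm ahead (+x). Push it from behind, or pinch it from above down to 39 mm under its top.
- jar: White ceramic jar, loose, about 350 g: square body 52 x 52 mm, 56 mm high, then a round neck 40 mm across up to the mouth at z = 85 mm. Origin: centre of its underside, z up, sides along x and y; stands roughly square in the clamp with some play. Three short sloping thread ridges with end stops on the neck hold the cap's lugs.
- jar_mouth (a point): Centre of the jar's mouth (rim), 85 mm above the jar's underside; z along the jar's axis.
- cap: Round ridged aluminium screw cap on the jar, 56 mm across, 28 mm tall, 80 g. Origin: centre of its lower edge, z up; closed, it is 64 mm above the jar's underside (8 mm over the square shoulder, 21 mm below the mouth). Its x matches the jar's x within 3 degrees when closed. Tight: about 0.3 N m to turn. One grasp on its round side suffices.
- cap_edge (a point): Same point as the cap's origin. Turned anticlockwise the cap rises about 1.5 mm; after about 54 degrees (0.95 rad) its lugs leave the ridges and a sprung seal pushes it up a few mm: free to lift. Stops block it at about 95 degrees (1.65 rad); 1.2 rad is a good turn.
- cap_side (a point): Point of the cap 20 mm along its x from its origin, level with its lower edge; shows how far the cap has been turned.
- tin: Bystander: low round white tin with metal cap, 48 mm across, 45 mm high, on the clamp's board behind the fixed jaw. Origin: centre of underside.
- hammer: Bystander: hammer lying on the bench beside the clamp, 240 mm long along its x. Origin: underside.
- punch_a: Bystander: steel punch rod lying beside the clamp, 10 mm thick, 130 mm long.
- punch_b: Bystander: steel punch rod lying beside the clamp, 12 mm thick, 110 mm long.
- round_jar: Bystander: round white jar with a metal cap, 60 mm across, 90 mm high, standing on the bare bench away from the clamp. Origin: centre of underside.
- offcut: Bystander: block of pale wood 110 x 70 x 45 mm on the bare bench. Origin: centre of underside.
Things that resemble listed ones, but are neither listed nor needed, are in the scene too. Leave any red look-alike of the cap alone.

How it is judged (in metres and radians):
On the way, in this order (a step that is already met when the one before it is completed fails the run):
1. the sliding jaw is snug against the jar, which stands between both jaws with its cap still screwed on (z of jar in the frame of clamp below 0.024 m and angle between jar's own z axis and vertical below 0.1 rad and value of joint jaw between 0.0355 and 0.0405 m and y of jar in the frame of clamp between -0.025 and 0.025 m and z of cap_edge in the frame of jar_mouth below -0.018 m and angle between the x axis of cap and the x axis of jar, either way round below 0.4 rad), for 0.2 s.
2. the cap has been turned loose (by more than 0.8 rad) while still around the neck of the clamped jar (z of jar in the frame of clamp below 0.024 m and angle between jar's own z axis and vertical below 0.1 rad and value of joint jaw between 0.0355 and 0.0405 m and y of jar in the frame of clamp between -0.025 and 0.025 m and z of cap_edge in the frame of jar_mouth below -0.003 m and angle between the x axis of cap and the x axis of jar, either way round above 0.8 rad), for 0.1 s.
At the end, for the whole second after the job is handed in: The cap is held in the fingers, still and level (0.2 rad), its lower edge 6 to 50 mm above the jar's mouth and within 15 mm of its axis, touching the jar nowhere; the jar stands upright on the board between the two jaws, the jaw still closed on it (joint 0.0355 to 0.0405) (z of jar in the frame of clamp below 0.024 m and angle between jar's own z axis and vertical below 0.1 rad and value of joint jaw between 0.0355 and 0.0405 m and y of jar in the frame of clamp between -0.025 and 0.025 m and z of cap_edge in the frame of jar_mouth between 0.006 and 0.05 m and horizontal distance between cap_edge and jar_mouth below 0.015 m and angle between cap's own z axis and vertical below 0.2 rad and linear speed of cap below 0.03 m/s and contact force between cap and the fingers above 2 N and contact force between cap and jar below 0.2 N); the arm keeps its last pose, push and grip.
It fails at once if the jar is lifted more than 10 mm off the board or tipped (z of jar in the frame of clamp above 0.028 m or angle between jar's own z axis and vertical above 0.25 rad).
It fails at once if the jar turns in the clamp by more than 0.3 rad (angle between the x axis of jar and the x axis of clamp, either way round above 0.3 rad).
It fails at once if the cap is turned far past the point where it comes free (about 110 degrees) (x of cap_side in the frame of jar below -0.0065 m).
It fails at once if another thing on the bench is moved more than 4 cm (distance of any of tin, hammer, punch_a, punch_b, round_jar, offcut from where it was at the start of the episode above 0.04 m).
It also fails if it takes over 48 s, if anything falls off the work surface, if the arm or the gripper's body presses on something with over 40 N, if the wrist force passes 120 N, or if a joint passes its speed limit or range.

## Working session

There is one attempt and no reset: what is moved stays moved. The work goes in short steps, each a Python script; the robot and the scene stay as the last script left them, time stands still between calls to the robot, and variables do not carry over. Pictures are saved under pics/ and viewed, at most 10 in all, crops included, and the job is handed in when it is done.

```bash
mkdir -p pics; ls; python3 - <<'E'
from cell import bot
import cv2,pickle
for n in("top","side"):
    s=bot.snapshot(n); cv2.imwrite(f"pics/{n}0.png",s["img"][:,:,::-1]); pickle.dump(s,open(f"{n}0.pkl","wb"))
    print(n,s["fov_y"],s["cx"],s["cy"],s["k1"],s["world_to_cam"].__repr__())
print(bot.current_eef_rot(),bot.current_time_s())
E
```

```text
pics
top 46.4658851605236 247.57492267508152 188.10585874721056 -0.10629116467835145 array([[-1.26295175e-02, -9.99919908e-01,  8.20089855e-04,
        -2.00662419e+01],
       [ 9.90648438e-01, -1.24009757e-02,  1.35874530e-01,
        -5.34387254e+02],
       [-1.35853477e-01,  2.52845049e-03,  9.90725714e-01,
        -1.55698303e+03],
       [ 0.00000000e+00,  0.00000000e+00,  0.00000000e+00,
         1.00000000e+00]])
side 50.358941947575246 254.2783238212383 187.83332151592666 0.04121559959610566 array([[-9.86071188e-01, -1.66122877e-01,  8.17320301e-03,
         5.34322330e+02],
       [ 1.26117178e-01, -7.14760917e-01,  6.87903547e-01,
        -1.58282593e+02],
       [-1.08434631e-01,  6.79352649e-01,  7.25756095e-01,
        -1.09318466e+03],
       [ 0.00000000e+00,  0.00000000e+00,  0.00000000e+00,
         1.00000000e+00]])
[ 1.40433148e-01  9.90089791e-01 -8.03778061e-04 -2.99835917e-04] 0.1
```

View pics/top0.png

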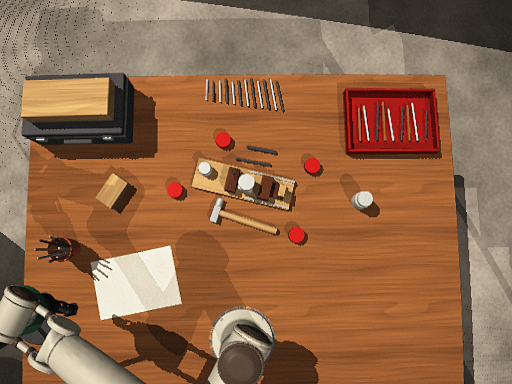

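View pics/side0.png

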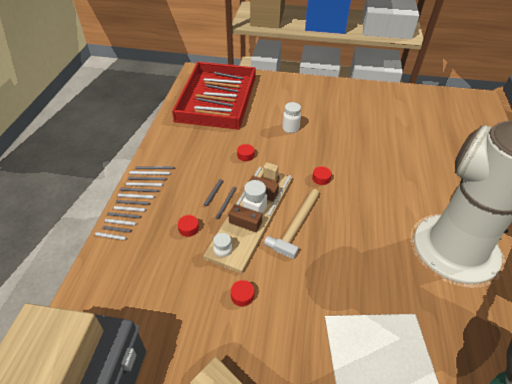

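The top view shows the clamp, with the tin end at (204,168), the jar cap at (247,183) and the post end near (287,190). Clamp +x therefore points roughly along world +y. Next I'll look at enlarged crops.

```bash
cat > h.py <<'E'
import numpy as np,cv2,pickle
def K(s):
    f=192/np.tan(np.radians(s["fov_y"]/2)); return f
def ray(s,u,v):
    f=K(s); d=np.array([(u-s["cx"])/f,(v-s["cy"])/f]); p=d.copy()
    for _ in range(20): p=d/(1+s["k1"]*(p@p))
    W=s["world_to_cam"]; R=W[:3,:3]; o=-R.T@W[:3,3]
    return o,R.T@np.array([p[0],-p[1],-1])
def onz(s,u,v,z):
    o,d=ray(s,u,v); return o+d*(z-o[2])/d[2]
def proj(s,P):
    W=s["world_to_cam"]; c=W[:3,:3]@np.array(P,float)+W[:3,3]
    p=np.array([c[0],-c[1]])/-c[2]; p=p*(1+s["k1"]*(p@p)); return p*K(s)+[s["cx"],s["cy"]]
def tri(s1,a,s2,b):
    o1,d1=ray(s1,*a);o2,d2=ray(s2,*b)
    t=np.linalg.lstsq(np.c_[d1,-d2],o2-o1,rcond=None)[0]
    p,q=o1+d1*t[0],o2+d2*t[1]; return (p+q)/2,np.linalg.norm(p-q)
E
python3 - <<'E'
import pickle,cv2
t=pickle.load(open("top0.pkl","rb"))["img"];s=pickle.load(open("side0.pkl","rb"))["img"]
cv2.imwrite("pics/tc.png",cv2.resize(t[145:220,185:305,::-1],None,fx=6.5,fy=6.5,interpolation=cv2.INTER_CUBIC))
cv2.imwrite("pics/sc.png",cv2.resize(s[160:275,200:300,::-1],None,fx=5.2,fy=5.2,interpolation=cv2.INTER_CUBIC))
E
```

```text
(no output)
```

View pics/tc.png

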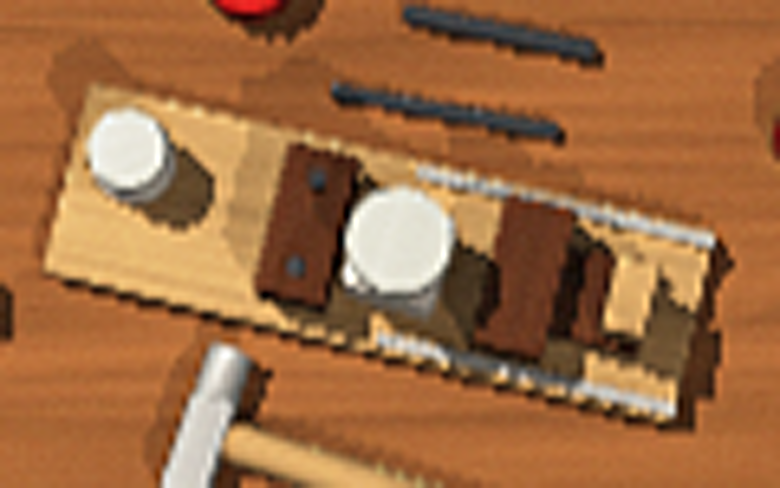

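View pics/sc.png

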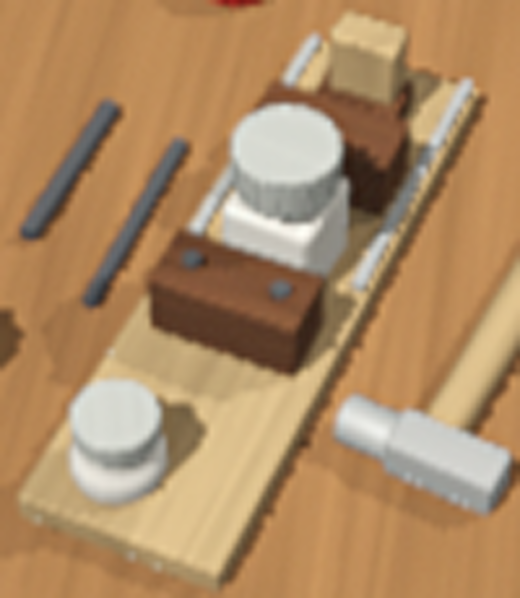

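The top crop shows the board corners at about (93,88), (47,270), (718,240) and (672,415), the cap top at (399,238) and the post top near (632,292). In the side crop the cap top is at (287,147) and the post top at (369,35).

```bash
cat > m.py <<'E'
from h import *
t=pickle.load(open("top0.pkl","rb"));s=pickle.load(open("side0.pkl","rb"))
T=lambda x,y:((x+.5)/6.5-.5+185,(y+.5)/6.5-.5+145)
S=lambda x,y:((x+.5)/5.2-.5+200,(y+.5)/5.2-.5+160)
c=[onz(t,*T(*p),18) for p in[(93,88),(47,270),(718,240),(672,415)]]
print(np.round(c,1))
print("widths",[np.linalg.norm(c[i]-c[j]) for i,j in((0,1),(2,3),(0,2),(1,3))])
x=(c[0]+c[1]-c[2]-c[3]);x/=np.linalg.norm(x);y=(c[2]-c[3])+(c[0]-c[1])
m=sum(c)/4;O=m-10*x
print("x",x,"yaw",np.arctan2(x[1],x[0]),"O",O, np.arctan2(y[1],y[0])-np.pi/2)
Y=np.array([-x[1],x[0],0])
def L(p): d=p-O; return np.round([d@x,d@Y,p[2]],1)
for n,a,b,z in(("cap",(399,238),(287,147),110),("post",(634,292),(369,35),78),("tin",(129,147),(116,407),63)):
    P,e=tri(t,T(*a),s,S(*b)); print(n,P.round(1),e.round(1),"top@z",onz(t,*T(*a),z).round(1),"side@z",onz(s,*S(*b),z).round(1),"clamp",L(P),L(onz(t,*T(*a),z)))
for n,p,z in(("fix",(272,295),60),("fix",(322,305),60),("fix",(355,160),60),("fix",(298,145),60),("jaw",(478,340),60),("jaw",(505,198),60),("jaw",(575,213),60),("jaw",(535,357),60)): print(n,L(onz(t,*T(*p),z)))
for p in((160,250),(152,288),(325,275),(335,22),(407,35),(392,62)): 
  z=60 if p[1]>200 else 78
  print("side",p,L(onz(s,*S(*p),z)))
E
python3 m.py
```

```text
[[ 649.1  149.2   18. ]
 [ 546.4  174.5   18. ]
 [ 558.6 -198.8   18. ]
 [ 461.3 -170.7   18. ]]
widths [np.float64(105.81523406495391), np.float64(101.2763403674482), np.float64(359.5535673566786), np.float64(355.5774466997798)]
x [0.24567617 0.96935196 0.        ] yaw 1.3225791458725036 O [551.39761953 -21.14504875  18.        ] -1.8314794964165457
cap [546.5 -21.4 108.1] 3.1 top@z [547.8 -21.4 110. ] side@z [544.7 -19.4 110. ] clamp [ -1.4   4.6 108.1] [ -1.1   3.4 110. ]
post [ 520.7 -146.7   74.3] 3.6 top@z [ 522.  -146.5   78. ] side@z [ 518.4 -142.5   78. ] clamp [-129.3   -1.1   74.3] [-128.7   -2.3   78. ]
tin [605.1 124.3  66.1] 2.4 top@z [606.9 124.6  63. ] side@z [604.5 122.2  63. ] clamp [154.2 -16.3  66.1] [154.9 -18.   63. ]
fix [60.2 42.2 60. ]
fix [32.6 41.2 60. ]
fix [ 34.1 -40.1  60. ]
fix [ 66.2 -40.9  60. ]
jaw [-53.6  40.1  60. ]
jaw [-50.  -38.8  60. ]
jaw [-88.7 -39.6  60. ]
jaw [-85.5  41.9  60. ]
side (160, 250) [ 51.  -42.2  60. ]
side (152, 288) [ 75.7 -34.6  60. ]
side (325, 275) [31.5 42.6 60. ]
side (335, 22) [-127.7  -19.4   78. ]
side (407, 35) [-134.5   21.5   78. ]
side (392, 62) [-110.9   21.9   78. ]
```

Jaw and post sizes agree with the spec. The post is at about clamp x = -128, so the joint is at about 10 mm and needs roughly 28 mm of travel. I'll push the post from behind with the fingers shut.

```bash
cat >> h.py <<'E'
def down(phi): # tool down, tool y at world yaw phi
    a=(phi+np.pi/2)/2; return [float(np.cos(a)),float(np.sin(a)),0.,0.]
YAW=1.3226; X=np.array([np.cos(YAW),np.sin(YAW),0]); Y=np.array([-X[1],X[0],0])
PHI=YAW+np.pi/2-np.pi
E
python3 - <<'E'
from h import *; from cell import bot
post=np.array([520.3,-145.3,0])
A=post-70*X
bot.command_gripper(0.0,40)
bot.move_ptp(list(A+[0,0,200]),down(PHI))
bot.line_to(list(A+[0,0,42]),200)
print(bot.current_tcp_pos(),bot.current_wrist_force(),bot.current_time_s())
hit=bot.line_to(list(A+48*X+[0,0,42]),50,threshold=8)
p=np.array(bot.current_tcp_pos());print(hit,p,(p-post)@X,bot.current_wrist_force())
hit=bot.line_to(list(post-2*X+[0,0,42]),20,threshold=14)
p=np.array(bot.current_tcp_pos());print(hit,p,(p-post)@X,bot.current_wrist_force(),bot.current_time_s())
E
```

```text
[ 504.09484356 -213.71784487   43.27238792] [0.06208443 0.27524559 0.96216487] 4.7583
False [ 514.59777931 -167.25043779   41.92159907] -22.678596787365326 [-2.37946866 -3.66976754 -0.46764276]
False [ 519.21520606 -149.12519031   41.96312685] -3.974461403833854 [ -4.01521896 -10.05457413  -1.71320302] 7.0167
```

```bash
python3 - <<'E'
from h import *; from cell import bot
post=np.array([520.3,-145.3,0])
hit=bot.line_to(list(post+18*X+[0,0,42]),15,threshold=12)
p=np.array(bot.current_tcp_pos());print(hit,p,(p-post)@X,bot.current_wrist_force(),bot.current_time_s())
for d in(0,-30):
    if d: bot.line_to(list(p+d*X),100); bot.line_to(list(p-40*X+[0,0,170]),250)
import cv2
q=np.array(bot.current_tcp_pos()); bot.move_ptp([450,-300,300],down(PHI))
for n in("top","side"):
    s=bot.snapshot(n); pickle.dump(s,open(f"{n}1.pkl","wb"))
    r=(145,220,185,305,6.5) if n=="top" else (160,275,200,300,5.2)
    cv2.imwrite(f"pics/{n}1.png",cv2.resize(s["img"][r[0]:r[1],r[2]:r[3],::-1],None,fx=r[4],fy=r[4],interpolation=cv2.INTER_CUBIC))
print(bot.current_time_s())
E
```

```text
True [ 521.56927039 -139.08139855   41.77113353] 6.339849185559938 [-0.63630607 -1.06375291  0.99451345] 7.8667
9.9417
```

View pics/top1.png

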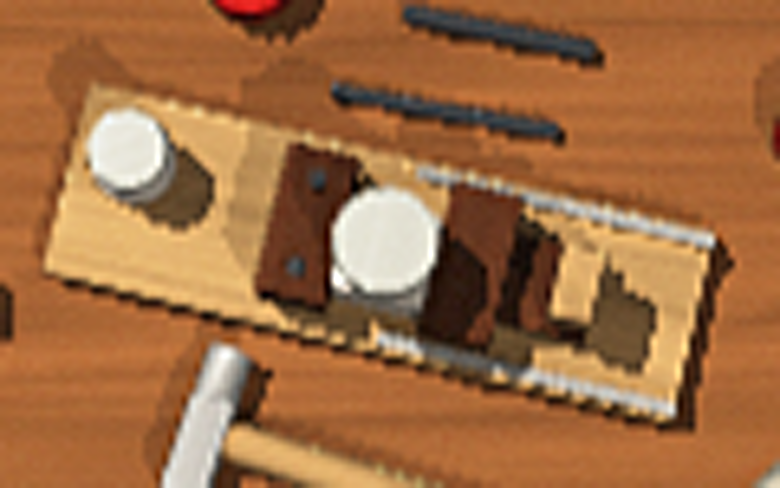

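View pics/side1.png

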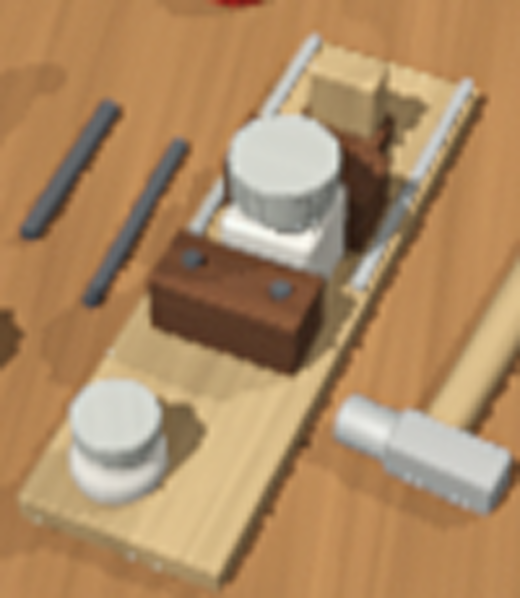

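The jaw is closed and the jar has moved against the fixed jaw. The cap top is at (385,241) in the top crop and (285,156) in the side crop.

```bash
cat >> m.py <<'E'
print("----")
for n,a,b,z in(("cap",(385,241),(285,156),110),("post",(580,280),(348,78),78)):
    P,e=tri(t,T(*a),s,S(*b)); print(n,P.round(1),e.round(1),"top@z",onz(t,*T(*a),z).round(1),"side@z",onz(s,*S(*b),z).round(1),"clamp",L(P),L(onz(t,*T(*a),z)),L(onz(s,*S(*b),z)))
for n,p,z in(("jaw",(450,187),60),("jaw",(522,200),60)): print(n,L(onz(t,*T(*p),z)))
E
python3 m.py | sed -n '/----/,$p'; python3 - <<'E'
# refined cap top: fit ellipse to bright blob
from h import *
for n,c in(("top",(243.7,181.6)),("side",(254.3,189.5))):
    s=pickle.load(open(f"{n}1.pkl","rb")); im=s["img"].astype(int)
    g=cv2.resize(s["img"],None,fx=8,fy=8,interpolation=cv2.INTER_CUBIC).astype(int)
    for th in(205,215,222):
        m=((g.min(2)>th)&(g.max(2)-g.min(2)<40)).astype(np.uint8)
        k,l,st,ce=cv2.connectedComponentsWithStats(m)
        i=l[int(c[1]*8+4),int(c[0]*8+4)]
        cs=max(cv2.findContours((l==i).astype(np.uint8),0,2)[0],key=cv2.contourArea)
        e=cv2.fitEllipse(cv2.convexHull(cs)); u,v=(np.array(e[0])+.5)/8-.5
        print(n,th,i,(u,v),np.array(e[1])/8,onz(s,u,v,110).round(1))
E
```

```text
----
cap [545.6 -14.  109. ] 1.7 top@z [546.3 -14.1 110. ] side@z [544.6 -13.  110. ] clamp [  5.5   7.3 109. ] [  5.6   6.6 110. ] [  6.3   8.6 110. ]
post [ 528.4 -118.4   66.6] 4.0 top@z [ 528.8 -117.7   78. ] side@z [ 525.  -106.6   78. ] clamp [-99.9  -1.6  66.6] [-99.2  -1.9  78. ] [-89.3   4.6  78. ]
jaw [-19.6 -37.7  60. ]
jaw [-59.2 -39.9  60. ]
top 205 27 (np.float64(243.85984802246094), np.float64(181.57162475585938)) [15.28415012 15.40032864] [546.6 -14.2 110. ]Traceback (most recent call last):
  File "<stdin>", line 11, in <module>
cv2.error: OpenCV(4.12.0) /io/opencv/modules/imgproc/src/shapedescr.cpp:361: error: (-201:Incorrect size of input array) There should be at least 5 points to fit the ellipse in function 'fitEllipseNoDirect'
```

Both views put the cap at about (545.5, -13.7). I'll approach and grip it there.

```bash
python3 - <<'E'
from h import *; from cell import bot
C=np.array([545.5,-13.7,0])
bot.command_gripper(1.0)
bot.move_ptp(list(C+[0,0,200]),down(PHI))
print(bot.current_q())
print(bot.line_to(list(C+[0,0,130]),150), bot.line_to(list(C+[0,0,75]),60,threshold=8))
print(bot.current_tcp_pos(),bot.current_wrist_force(),bot.current_moment(),bot.current_time_s())
bot.command_gripper(0.0,30)
print(bot.current_tcp_pos(),bot.current_wrist_force(),bot.current_moment(),bot.current_gripper_width(),bot.current_grip_force(),bot.current_time_s())
E
```

```text
[-2.48218255e-01  1.08028698e-01  1.71437269e+00 -5.64177045e-04
  1.31798152e+00  1.17656434e-03]
False False
[545.92746755 -13.81468712  75.48217376] [-0.37261615 -0.30669683 -0.86164526] [-0.04907932 -0.02855365 -0.03255516] 13.6167
[545.64520658 -13.70980301  75.64143168] [-2.32517891  1.12002633  5.47332554] [ 0.13798408  0.46534913 -0.00640404] 0.6507563926239794 34.573746006935835 13.9917
```

The grip width of about 55 mm matches the cap. Now I'll turn it, with the moment monitored.

```bash
python3 - <<'E'
from h import *; from cell import bot
C=np.array([545.5,-13.7,75.])
bot.command_gripper(0.0,80)
for a in np.arange(.15,1.21,.15):
    bot.move_ptp(list(C+[0,0,1.5*min(a/.95,1)]),down(PHI+a))
    bot.wait(.15)
    f=bot.current_wrist_force();m=bot.current_moment()
    print(round(a,2),np.round(f,1),np.round(m,2),round(bot.current_gripper_width(),3),np.round(bot.current_q()[5],3),round(bot.current_time_s(),2))
    if np.linalg.norm(f)>60: print("stop");break
E
```

```text
0.15 [-2.8  0.7  6.4] [0.2  0.53 0.17] 0.638 -0.149 14.62
0.3 [-3.8  1.1  7.2] [0.12 0.64 0.09] 0.643 -0.299 15.04
0.45 [-4.3  1.4  6.7] [0.17 0.58 0.11] 0.643 -0.449 15.46
0.6 [-3.9  1.3  5.8] [0.06 0.57 0.13] 0.644 -0.599 15.88
0.75 [-3.6  1.1  6. ] [0.05 0.6  0.1 ] 0.642 -0.749 16.29
0.9 [-2.9  1.4  6.2] [0.09 0.47 0.09] 0.641 -0.899 16.71
1.05 [-3.7  1.9  6.9] [0.07 0.57 0.03] 0.637 -1.049 17.12
1.2 [-2.6 -0.3  6.3] [0.01 0.6  0.08] 0.641 -1.199 17.54
```

```bash
python3 - <<'E'
from h import *; from cell import bot
C=np.array([545.5,-13.7,76.5])
for dz in(2,4,6):
    h=bot.line_to(list(C+[0,0,dz]),15,threshold=9); bot.wait(.15)
    print(dz,h,np.round(bot.current_tcp_pos(),1),np.round(bot.current_wrist_force(),1),np.round(bot.current_moment(),2),bot.current_gripper_width())
    if h:break
s=bot.snapshot("side"); cv2.imwrite("pics/side2.png",cv2.resize(s["img"][130:265,190:320,::-1],None,fx=4.4,fy=4.4,interpolation=cv2.INTER_CUBIC))
print(bot.current_time_s())
E
```

```text
2 False [545.6 -13.7  78.9] [-3.   1.7  5.7] [0.04 0.53 0.04] 0.6366770656950054
4 False [545.4 -13.7  80.2] [-1.3 -0.8 -0.2] [-0.06  0.15  0.03] 0.6391426877850602
6 False [545.4 -13.7  82.5] [-1.8 -0.6 -0.3] [0.08 0.2  0.01] 0.6423140098806321
18.8917
```

View pics/side2.png

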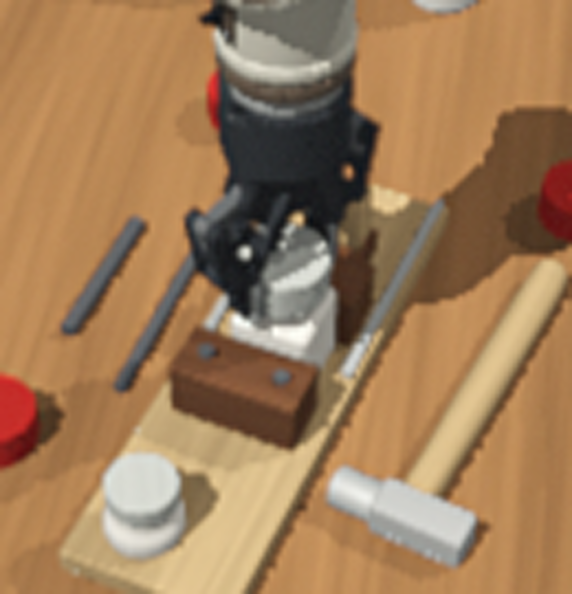

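The spring force has gone and only the cap's weight remains, with the jar still seated. I'll lift to about 20 mm and check.

```bash
python3 - <<'E'
from h import *; from cell import bot
C=np.array([545.5,-13.7,76.5])
print(bot.line_to(list(C+[0,0,12]),20,threshold=6),np.round(bot.current_wrist_force(),1))
print(bot.line_to(list(C+[0,0,40]),40,threshold=6)); bot.wait(.5)
print(np.round(bot.current_tcp_pos(),1),np.round(bot.current_wrist_force(),1),bot.current_grip_force(),bot.current_gripper_width())
s=bot.snapshot("side"); cv2.imwrite("pics/side3.png",cv2.resize(s["img"][130:265,190:320,::-1],None,fx=4.4,fy=4.4,interpolation=cv2.INTER_CUBIC))
print(bot.current_time_s())
E
```

```text
False [ 0.4  0.5 -0.2]
False
[545.5 -13.7 116.4] [ 0.4  0.2 -1.1] 84.31249069981277 0.6400633310632401
20.7417
```

View pics/side3.png

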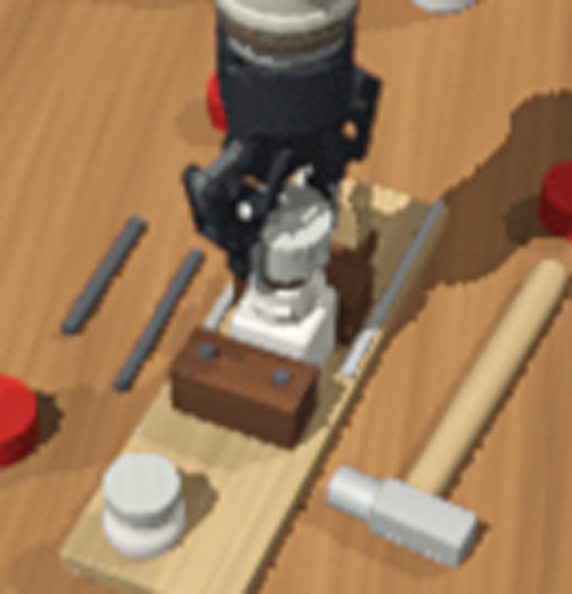

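The cap is held level above the exposed neck, at about (295,245) in the crop, and the jar is seated between both jaws. I'm handing the job in.

```bash
python3 -c "
from cell import bot
print(bot.sign_off())"
```

```text
the job is handed in; nothing more can be done
None
```

The jaw is snug against the jar, and the cap, unscrewed by a 1.2 rad turn of the gripper, is held level about 2 cm above the mouth (height worked out from the lift, not measured); I've handed the job in, but the sign-off gave no verdict.

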